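Clamp the lid of a dish jar: strap over, cam lever down

ROBOT

A 7-joint arm with a two-finger parallel gripper is mounted at the origin on a cart in front of the work surface, level with it; the furniture and walls round the work are solid. World frame = base frame: x ahead of the robot, y to its left, z up, the work surface at z = 0. Lengths are in m, angles in rad, forces in N, time in s.
With the tool pointing down it reaches from about 0.4 to 0.925 m from the base axis. Payload 4.1 kg.
Tool frame: the origin (TCP) lies on the centre line of the jaws, within the pads' length; the fingertips stand 25 mm ahead of it and the grasp point (between the pads) lies 6 mm ahead of it; z points along the fingers, y is the direction in which the jaws open and shut (so a half turn about z gives the same grasp; the last joint's range is limited). The gripper opens to 85 mm and grips with 20 to 120 N. Pads are 22 mm wide; open, the fingers measure 114 mm over their backs; the gripper's body (76 mm by 85 mm) begins 54 mm behind the grasp point. The pads swing forward as they close: fully open they stand 13 mm farther back than shut.
Start: joints at [-1.419, 0.398, 0.045, 1.537, -0.019, 1.207, -0.051], TCP at [0.161, 0.63, 0.226] pointing down, gripper open.
Joint ranges: [-2.82, 2.82], [-0.49, 2.23], [-1.37, 1.46], [0, 2.46], [-1.36, 4.5], [0.23, 2], [-2.94, 2.94]. Speed limits (rad/s): [2.57, 2.57, 3.14, 3.14, 3.14, 3.14, 3.14].

INTERFACE

Orientations are given as a unit quaternion [x, y, z, w].
In Python, from bench import observe, capture, job_done gives the robot as it stands. The module is installed in compiled form; this text tells all that it offers.
- The arm moves only by the tool jog_arm, never from a script. Its argument "increments" is text: rows parted by semicolons, each of 5 numbers parted by spaces: the closure in counts, from 0 (fully open) to 255 (shut), then the shift along the tool's x, y, z in units of 0.02 m (1.0 is 0.02 m), then the turn about the tool's z in units of 5 degrees (1.0 is 5 degrees). A call has 1 to 5 rows; each row shifts and turns the commanded pose from where the row before left it, along the tool's axes as they then stand; what a row does not reach is not made up. A row lasts 1/10 s, in which the tool goes at most 50 mm and 8.59 degrees, less where a joint would pass 70% of its speed; a pose out of reach is approached as far as the arm can. A call with a number of a shift or a turn outside -1 to 1 is refused whole. A call with a gripper value outside its range is refused whole. The fingers move at their own pace and stop on an object; "squeeze" is the grip in N (left out, the last holds). Time passes only in rows, so rows that do not move let the fingers close. It gives the time, the measured TCP pose, the force and the opening at its end, in the units of the state.
- observe(): the state, without advancing time (a new reading comes with each control period).
- capture(name): name is "side" or "top" or "wrist"; returns a dict with "pixels" (480x640x3 uint8, blue, green, red), "intrinsics" (3x3 intrinsics, pixels), "rvec" (rotation vector, rad) and "tvec" (3), from world to camera coordinates, as OpenCV has them. Camera axes: x right, y down, z forward; pixel columns grow to the right and rows downward; lengths in m; the calibration is good to about 2 mm. A picture is of the moment at which its call begins. There is no depth.
- job_done(): hands the job in, once; it reports no verdict.
The state is a dict: "time": time; "joints": joint angles; "dq": joint speeds; "joint_torque": joint torques, N m; "tcp_pos": TCP position; "ee_rot": TCP orientation; "force": force on the tool from outside, world axes, zero at the start; "wrist_torque": the same for the moment, N m; "gripper_width": opening from 0.0 (shut) to 1.0 (fully open).
Only numpy, scipy, OpenCV 4.12 (cv2) and the standard library are available. Lean on these libraries where they do the work, as an engineer would, in place of code of your own. Each camera call takes 0.05 s, during which the arm holds its last target.

TASK

The jar of culture dishes is packed and its lid laid on: clamp it shut for incubation. Push the open clamp strap across the lid with the back of a finger or a fingertip until its hook is fully home round the front pillar, then push the cam lever down flat so that the cam bears on the lid. Only push with the fingers: do not pinch or lift strap, lever or lid, and leave the vials and the spare dish standing around where they are.

Things in the scene. Friction and masses are not known exactly. Their poses are not given: they have to be found in the camera images.
- dish_jar: Heavy clear jar on a grey foot 186 x 128 mm; pushing does not shift it. Origin: on the pot's axis at bench height; z up. Rim at z 85, diameter 110. Pillars (diameter 13) at x = -74 (front, nearer the robot; mushroom head 25 wide, up to z 129) and x = +74 (back, the strap's pivot, nut up to z 130). Turned up to 0.45 rad either way.
- jar_lid: Loose round aluminium lid, diameter 116, 0.25 kg, lying on the rim, a 91 wide plug in the 98 wide mouth. Origin on its axis at rim height. Above the bench: flange top 95, middle boss (40 wide) top 99, brass vent cock on its +y side top 102.
- strap (a joint): Clamp strap about the back pillar, rad. 0 = fully over the lid, hook home round the front pillar (end stop); grows as it swings open to the jar's -y side, stop at 2.0. Starts at 0.9 to 1.7. Friction 0.06 N m: stays where left, no spring. Steel, 28 wide, from 105 to 121 mm above the bench, 164 long from the pivot. Lever up, it passes over the lid untouched (cam clears the boss by about 1).
- strap_push (a point): Point on the strap's trailing side face (pushed to close it), half-way up it: 118 mm from the pivot axis, 113 above the bench. Axes turn with the strap: x along it from hook end to pivot, y square to it in the closing direction (centre line at y = +14), z up.
- strap_end (a point): Centre of the hook's mouth at the strap's free end: on its centre line, 148 mm from the pivot axis, 113 above the bench; axes as strap_push. With the strap fully over it lies on the front pillar's axis.
- cam_lever (a joint): Cam lever about its pin across the strap (74 mm from the strap's pivot, 114 above the bench), rad. 0 = up (stop; handle 66 degrees above level), 1.15 = fully down (stop; handle level on the strap, pointing to the strap's pivot). Starts at 0 to 0.12. Friction 0.05 N m: stays where left, no spring; in the last half the cam wedges on the lid and takes a push of about 3 to 10 N.
- lever_grip (a point): Middle of the upper (pushed) face of the lever's black handle, 50 mm along it from the pin; handle 18 wide, 9 thick, ends 19 beyond. Axes turn with the lever: x to the handle's tip, y across, z out of the upper face. Lever up: about 167 above the bench, 71 from the strap's pivot axis, face looking to the hook end; down: 132 above the bench, 24 from that axis.
- cam: Round steel eccentric cam (20 mm diameter, 13 wide) at the lever's foot between the strap's cheeks; it presses on the lid's boss when the lever is down. Origin on the lever's pin, axes as lever_grip.
- vial_short: Small loose serum vial, 17 mm diameter, 39 high, standing right of the jar, below the strap's path. Origin under its centre.
- vial_tall: Loose serum vial, 17 mm diameter, 49 high, standing left of the jar. Origin under its centre.
- spare_dish: Loose closed petri dish, 91 mm diameter, 15 high, lying on the bench well left of the jar. Origin under its centre.
Things that resemble listed ones, but are neither listed nor needed, are in the scene too. Of the things that look like the jar_lid, the larger one is meant.

How it is judged:
On the way, in this order (a step that is already met when the one before it is completed fails the run):
1. The strap is fully over the lid, hook home round the front pillar, while the lever is still up (value of joint strap below 0.04 rad and value of joint cam_lever below 0.45 rad), for 0.2 s.
2. The cam lever is pushed down flat and the cam bears on the lid (value of joint strap below 0.05 rad and value of joint cam_lever above 1.08 rad and contact force between cam and jar_lid above 10 N), for 0.2 s.
At the end, for the whole second after the job is handed in: The strap is over the lid within 0.05 rad of its stop, the lever is down within 0.07 rad of its stop, the cam presses on the lid with more than 10 N, the lid sits on the rim (centred within 6 mm, level within 0.05 rad) and the two vials and the spare dish are within 15 mm of where they stood (all of step 2 and horizontal distance between jar_lid and dish_jar below 0.006 m and z of jar_lid in the frame of dish_jar between 0.081 and 0.088 m and angle between jar_lid's own z axis and vertical below 0.05 rad and linear speed of jar_lid below 0.01 m/s and distance of each of vial_short, vial_tall, spare_dish from where it was at the start of the episode below 0.015 m); the robot touches nothing.
It fails at once if The lid is lifted or knocked off the rim (z of jar_lid in the frame of dish_jar above 0.095 m or horizontal distance between jar_lid and dish_jar above 0.012 m).
It fails at once if A vial or the spare dish is shifted or lifted by more than 15 mm, or a vial tipped (distance of any of vial_short, vial_tall, spare_dish from where it was at the start of the episode above 0.015 m or angle between any of vial_short, vial_tall's own z axis and vertical above 0.5 rad).
It fails at once if The strap is taken between the fingers ((x of the grasp point in the frame of strap_push between -0.05 and 0.1 m and y of the grasp point in the frame of strap_push between 0.004 and 0.024 m and z of the grasp point in the frame of strap_push between -0.012 and 0.018 m) and contact force between the fingers and anything else above 0.3 N).
It fails at once if The lever is taken between the fingers ((x of the grasp point in the frame of lever_grip between -0.03 and 0.022 m and y of the grasp point in the frame of lever_grip between -0.012 and 0.012 m and z of the grasp point in the frame of lever_grip between -0.01 and 0.006 m) and contact force between the fingers and anything else above 0.3 N).
It also fails if it takes over 45 s, if anything falls off the work surface, if the arm or the gripper's body presses on something with over 40 N, if the wrist force passes 120 N, or if a joint passes its speed limit or range.

## Working session

There is one attempt and no reset: what is moved stays moved. The work goes in short steps, Python scripts to look and compute and a tool call to move; the robot and the scene stay as the last step left them, time stands still between calls to the robot, and variables do not carry over. Pictures are saved under pics/ and viewed, and the job is handed in when it is done.

Besides the shell and the picture viewer there is one more tool, called after "Emit:" by a JSON object that holds its "op" and its "data". jog_arm: Moves the arm, as the interface text tells. Its arguments: {"type":"object","properties":{"increments":{"type":"string"},"squeeze":{"type":"number"}},"required":["increments"]}

```bash
mkdir -p pics
cat > h.py <<'E'
import numpy as np,cv2
from bench import observe,capture,job_done
def grab(n,f):
    c=capture(n); cv2.imwrite('pics/'+f+'.png',c['pixels']); np.savez('pics/'+f+'.npz',**{k:np.array(v) for k,v in c.items()}); return c
def ld(f): return np.load('pics/'+f+'.npz')
def ray(c,u,v):
    R=cv2.Rodrigues(np.array(c['rvec'],float))[0]; t=np.array(c['tvec'],float).ravel()
    K=np.array(c['intrinsics']); d=R.T@np.linalg.inv(K)@np.array([u,v,1.]); return -R.T@t,d
def onz(c,u,v,z):
    o,d=ray(c,u,v); return o+d*(z-o[2])/d[2]
def proj(c,P):
    return cv2.projectPoints(np.array(P,float).reshape(-1,3),np.array(c['rvec'],float),np.array(c['tvec'],float),np.array(c['intrinsics'],float),None)[0].reshape(-1,2)
E
python3 - <<'E'
from h import *
print(observe())
for n in ['side','top','wrist']:
    c=grab(n,n+'0'); print(n,ray(c,320,240))
E
```

```text
{'time': 0.0, 'joints': array([-1.41898128,  0.39919402,  0.04502632,  1.53786891, -0.01869175,
        1.20687242, -0.05069977]), 'dq': array([-0.00076356,  0.00025001, -0.00066913,  0.00087814, -0.00020473,
        0.00084318, -0.00276539]), 'joint_torque': array([-9.66994003e-05, -4.75129437e+01,  1.36452690e+00, -2.54220343e+01,
        1.15007308e-02,  9.74266586e-03, -7.06953770e-06]), 'tcp_pos': array([0.16114641, 0.62905642, 0.22466693]), 'ee_rot': array([ 1.25018288e-01,  9.92153972e-01, -9.59376652e-04, -5.11942909e-05]), 'force': array([0.49668514, 0.61572368, 0.08490988]), 'wrist_torque': array([ 0.01403799,  0.02329415, -0.02308726]), 'gripper_width': 1.005008003796565}
side (array([ 0.19282712, -0.58403853,  0.6291184 ]), array([ 0.31349558,  0.77145813, -0.55377441]))
top (array([0.3174801 , 0.08184663, 0.97486688]), array([ 0.21030458,  0.02565339, -0.97737084]))
wrist (array([0.08307032, 0.6487023 , 0.3725853 ]), array([ 0.30812908, -0.086865  , -0.94739402]))
```

View pics/side0.png

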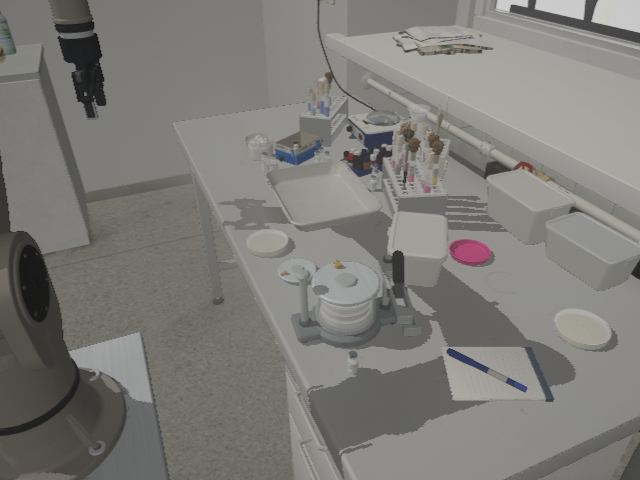

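View pics/top0.png

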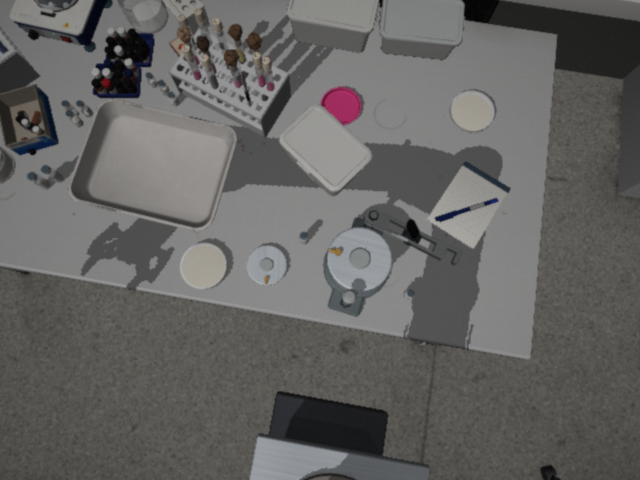

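View pics/wrist0.png

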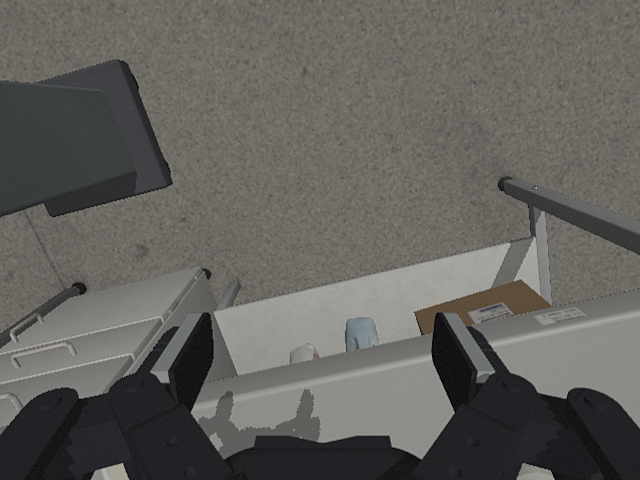

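Run:
```python
from h import *
c=ld('top0'); im=c['pixels'][190:330,290:480]; cv2.imwrite('pics/crop_top.png',cv2.resize(im,None,fx=4,fy=4,interpolation=cv2.INTER_CUBIC))
s=ld('side0'); im=s['pixels'][230:390,270:440]; cv2.imwrite('pics/crop_side.png',cv2.resize(im,None,fx=3.5,fy=3.5,interpolation=cv2.INTER_CUBIC))
```

```text
(no output)
```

View pics/crop_top.png

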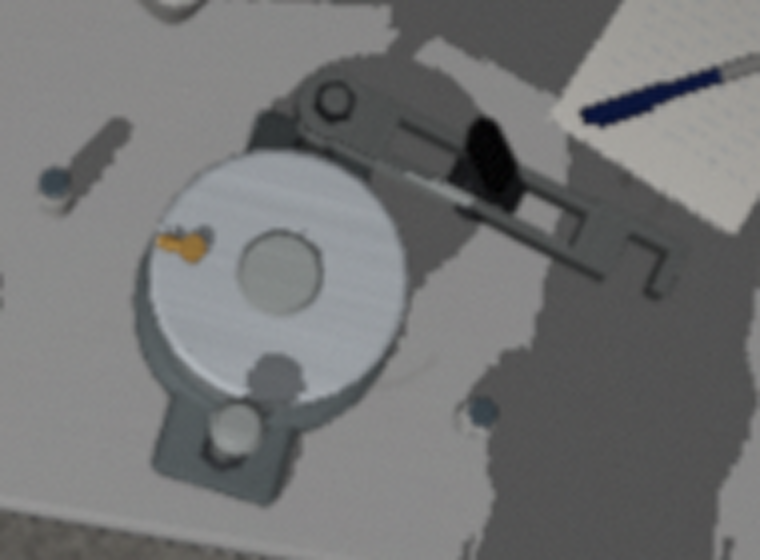

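View pics/crop_side.png

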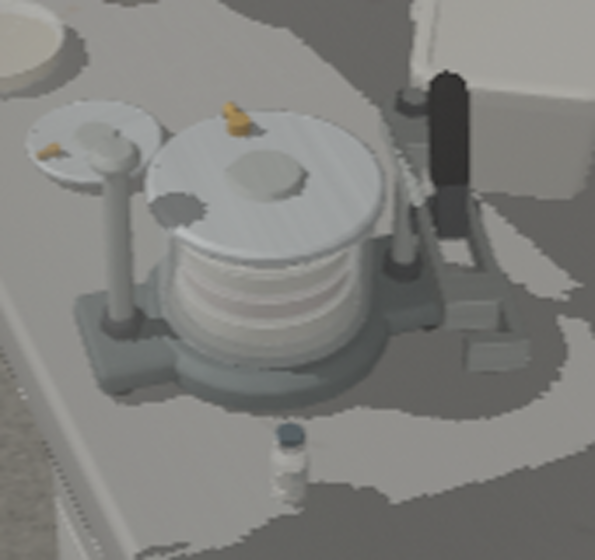

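Run:
```python
from h import *
c=ld('top0'); s=ld('side0')
f=lambda u,v,z: onz(c,290+u/4,190+v/4,z)
g=lambda u,v,z: onz(s,270+u/3.5,230+v/3.5,z)
for n,p in dict(nut=f(335,100,.130),head=f(236,428,.129),boss=f(280,272,.099),lid=f(279,275,.095),
  hookout=f(685,250,.121),mouthtip=f(655,297,.121),strapend=f(608,277,.121),vs=f(482,412,.039),vt=f(55,182,.049),handletip=f(488,130,.186)).items(): print(n,p.round(4))
print('side nut',g(413,97,.13),'head',g(113,140,.129),'boss',g(265,173,.099), 'lid',g(266,180,.095),'vs',g(291,433,.039))
N=f(335,100,.13);H=f(236,428,.129)
print(np.linalg.norm(N-H),((N+H)/2), np.arctan2(*(N-H)[[1,0]]))
o=f(685,250,.121); print(np.linalg.norm((o-N)[:2]),np.arctan2(*(N-o)[[1,0]]))
```

```text
nut [0.5591 0.0198 0.13  ]
head [0.4116 0.0395 0.129 ]
boss [0.4861 0.0298 0.099 ]
lid [0.4855 0.0298 0.095 ]
hookout [ 0.5216 -0.1393  0.121 ]
mouthtip [ 0.4989 -0.1289  0.121 ]
strapend [ 0.5041 -0.108   0.121 ]
vs [ 0.4487 -0.0763  0.039 ]
vt [0.52   0.1378 0.049 ]
handletip [ 0.5413 -0.0387  0.186 ]
side nut [0.55800744 0.01559352 0.13      ] head [0.41584634 0.04362704 0.129     ] boss [0.48605303 0.02713558 0.099     ] lid [0.48639677 0.02664617 0.095     ] vs [ 0.45021291 -0.07774989  0.039     ]
0.14878132010557957 [0.48531772 0.02967234 0.1295    ] -0.1325913714059177
0.16346424126635356 1.339438783180892
```

Run:
```python
from h import *
c=ld('top0'); im=c['pixels'][205:275,360:465].astype(float); im=np.clip((im-40)*2.2,0,255).astype(np.uint8)
im=cv2.resize(im,None,fx=7,fy=7,interpolation=cv2.INTER_CUBIC)
for N,yaw,th,col in [((.5585,.0185),-.15,1.38,(0,0,255)),((.5585,.0185),-.15,1.48,(0,255,0))]:
    a=np.pi+yaw+th; d=np.array([np.cos(a),np.sin(a)]); q=np.array([d[1],-d[0]])
    pts=[np.r_[np.array(N)+r*d+s*q,.121] for r,s in [(0,-.014),(.164,-.014),(.164,.014),(0,.014)]]
    p=(proj(c,pts)-[360,205])*7
    cv2.polylines(im,[p.astype(np.int32)],True,col,1)
cv2.imwrite('pics/z.png',im)
```

```text
(no output)
```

View pics/z.png

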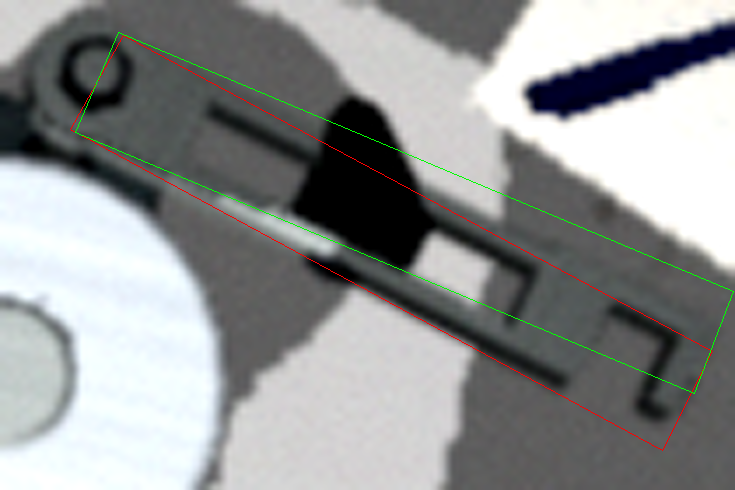

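```bash
cat >> h.py <<'E'
NP=np.array([.5585,.0185]); YAW=-.15
def pt(tot,r,s):
    a=np.pi+tot; d=np.array([np.cos(a),np.sin(a)]); q=np.array([d[1],-d[0]]); return NP+r*d+s*q
def toolaxes():
    from scipy.spatial.transform import Rotation as R
    return R.from_quat(observe()['ee_rot']).as_matrix()
def need(P):
    o=observe(); return (toolaxes().T@(np.array(P)-o['tcp_pos']))/.02
E
python3 - <<'E'
from h import *
P=pt(1.27,.122,-.052); print(P, need([*P,.27]))
print([pt(t,.122,-.030).round(3) for t in np.linspace(1.27,-.15,8)])
E
```

```text
[ 0.57201898 -0.11342891] [-29.11255408 -30.87938225  -2.20751602]
[array([ 0.551, -0.107]), array([ 0.526, -0.103]), array([ 0.502, -0.094]), array([ 0.481, -0.08 ]), array([ 0.462, -0.062]), array([ 0.448, -0.041]), array([ 0.438, -0.018]), array([0.433, 0.007])]
```

Emit:
{"op": "jog_arm", "data": {"increments": "255 0 0 -0.8 0;255 -0.5 -0.5 -0.8 0;255 -1 -1 -0.6 0;255 -1 -1 0 0;255 -1 -1 0 0"}}

```text
time: 0.65
tcp_pos: [0.2131, 0.543, 0.271]
ee_rot: [0.125, 0.992, 0.001, 0.0]
force: [0.2, -0.6, 0.4]
gripper_width: 0.145
```

Emit:
{"op": "jog_arm", "data": {"increments": "255 -1 -1 0 0;255 -1 -1 0 0;255 -1 -1 0 0;255 -1 -1 0 0;255 -1 -1 0 0"}}

```text
time: 1.15
tcp_pos: [0.2849, 0.4207, 0.2704]
ee_rot: [0.126, 0.992, 0.0, 0.0]
force: [-0.4, 0.1, 0.0]
gripper_width: 0.006
```

Emit:
{"op": "jog_arm", "data": {"increments": "255 -1 -1 0 0;255 -1 -1 0 0;255 -1 -1 0 0;255 -1 -1 0 0;255 -1 -1 0 0"}}

```text
time: 1.65
tcp_pos: [0.3566, 0.299, 0.2704]
ee_rot: [0.126, 0.992, 0.001, 0.0]
force: [0.5, 1.7, 0.9]
gripper_width: -0.0
```

Emit:
{"op": "jog_arm", "data": {"increments": "255 -1 -1 0 0;255 -1 -1 0 0;255 -1 -1 0 0;255 -1 -1 0 0;255 -1 -1 0 0"}}

```text
time: 2.15
tcp_pos: [0.4283, 0.1773, 0.2703]
ee_rot: [0.126, 0.992, 0.001, 0.0]
force: [-0.5, 0.4, 0.1]
gripper_width: 0.0
```

Emit:
{"op": "jog_arm", "data": {"increments": "255 -1 -1 0 0;255 -1 -1 0 0;255 -1 -1 0 0;255 -1 -1 0 0;255 -1 -1 0 0"}}

```text
time: 2.65
tcp_pos: [0.5, 0.0558, 0.2704]
ee_rot: [0.125, 0.992, 0.001, 0.0]
force: [0.9, 0.4, -0.1]
gripper_width: -0.002
```

Emit:
{"op": "jog_arm", "data": {"increments": "255 -1 -1 0 0;255 -1 -1 0 0;255 -1 -1 0 0;255 -0.5 -1 0 0;255 0 0 0 0"}}

```text
time: 3.15
tcp_pos: [0.5476, -0.0423, 0.2704]
ee_rot: [0.129, 0.992, -0.001, 0.001]
force: [-0.1, -0.3, -0.5]
gripper_width: -0.001
```

Run:
```python
from h import *
P=pt(1.27,.122,-.052); print(observe()['tcp_pos'],P, need([*P,.135]),observe()['force'])
for n in ['side','top','wrist']: grab(n,n+'1')
c=ld('top1'); s=ld('side1')
t=cv2.resize(c['pixels'][180:300,330:490],None,fx=2.5,fy=2.5); q=cv2.resize(s['pixels'][180:340,300:460],(400,400))
t=cv2.resize(t,(400,300)); o=np.zeros((400,800,3),np.uint8); o[:300,:400]=t; o[:,400:]=q; cv2.imwrite('pics/m1.png',o)
```

```text
[ 0.54758511 -0.04229889  0.27041769] [ 0.57201898 -0.11342891] [-2.07988343 -3.11656578  6.77843749] [-0.08775055 -0.31327563 -0.46784345]
```

View pics/m1.png

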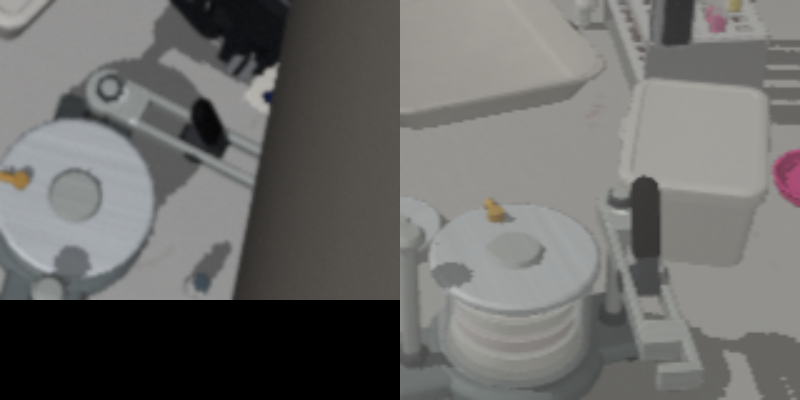

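View pics/wrist1.png

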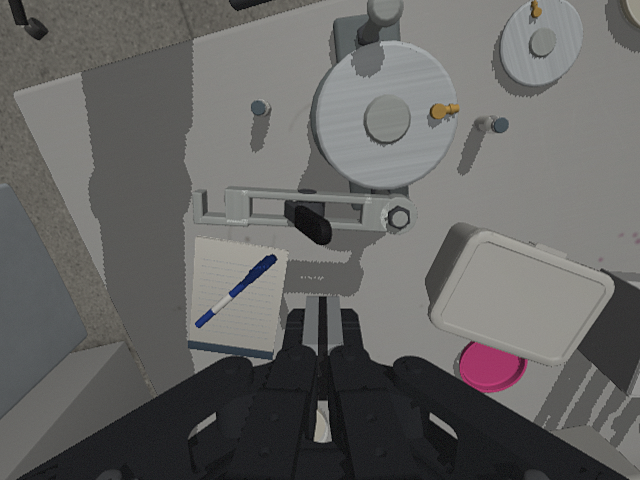

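Run:
```python
from h import *
c=ld('wrist1')
P={n:onz(c,*a) for n,a in dict(nut=(398,217,.130),head=(384,9,.129),boss=(388,119,.099),eT=(194,224,.121),eL=(194,190,.121),vs=(260,107,.039),vt=(501,125,.049),dish=(632,8,.015)).items()}
for k in P: print(k,P[k].round(4))
a=P['nut'];h=P['head'];print(np.linalg.norm(a-h),np.arctan2(*(a-h)[[1,0]]),np.linalg.norm((a-P['boss'])[:2]),np.arctan2(*(a-P['boss'])[[1,0]]))
e=(P['eT']+P['eL'])/2; print(np.linalg.norm((a-e)[:2]),np.arctan2(*(a-e)[[1,0]]),np.linalg.norm(P['eT']-P['eL']))
print(onz(c,322,297,.25),onz(c,308,240,.186))
```

```text
nut [0.5598 0.0193 0.13  ]
head [0.4176 0.0372 0.129 ]
boss [0.4883 0.0308 0.099 ]
eT [ 0.5275 -0.14    0.121 ]
eL [ 0.5013 -0.1302  0.121 ]
vs [ 0.4516 -0.0738  0.039 ]
vt [0.5225 0.1385 0.049 ]
dish [0.4533 0.2811 0.015 ]
0.1433745024472322 -0.12559221441235013 0.07242933840995017 -0.15970313910805137
0.16091349689074874 1.2845577136854454 0.02787668313392187
[ 0.55253718 -0.03985914  0.25      ] [ 0.54287563 -0.04661309  0.186     ]
```

Emit:
{"op": "jog_arm", "data": {"increments": "255 -0.7 -1 0 0;255 -0.7 -1 0 0;255 -0.7 -1 0 0;255 0 0 1 0;255 0 0 1 0"}}

```text
time: 3.8
tcp_pos: [0.5742, -0.105, 0.2299]
ee_rot: [0.125, 0.992, 0.001, 0.001]
force: [0.1, 0.5, -0.5]
gripper_width: -0.002
```

Emit:
{"op": "jog_arm", "data": {"increments": "255 0 0 1 0;255 0 0 1 0;255 0 0 1 0;255 0 0 0.8 0;255 0 0 0.8 0"}}

```text
time: 4.3
tcp_pos: [0.5736, -0.1035, 0.137]
ee_rot: [0.124, 0.992, 0.001, -0.0]
force: [-0.1, 0.1, 0.2]
gripper_width: -0.003
```

```bash
sed -i 's/^NP=.*/NP=np.array([.559,.019]); YAW=-.145/' h.py
python3 - <<'E'
from h import *
P=pt(1.28,.122,-.028); o=observe();print(o['tcp_pos'],o['force'],P, need([*P,.135]))
for n in ['side','wrist']: grab(n,n+'2')
s=ld('side2');cv2.imwrite('pics/m2.png',cv2.resize(s['pixels'][180:360,280:460],(720,600)[::-1]))
E
```

```text
[ 0.57360336 -0.10351451  0.13703144] [-0.10468722  0.10245635  0.24689794] [ 0.55084519 -0.10590596] [ 1.07369698 -0.39534679  0.10161489]
```

View pics/wrist2.png

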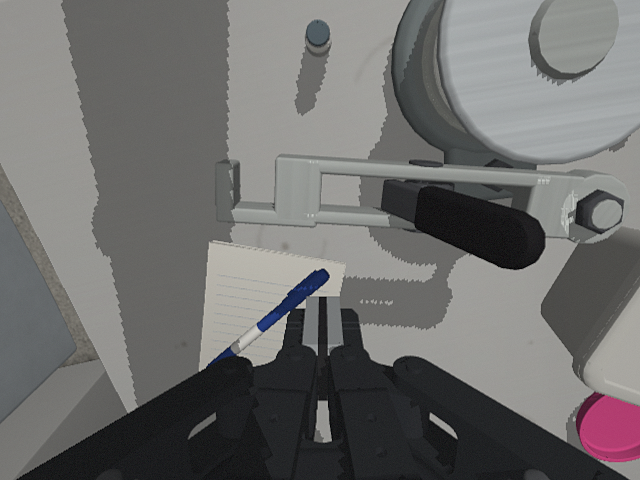

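View pics/m2.png

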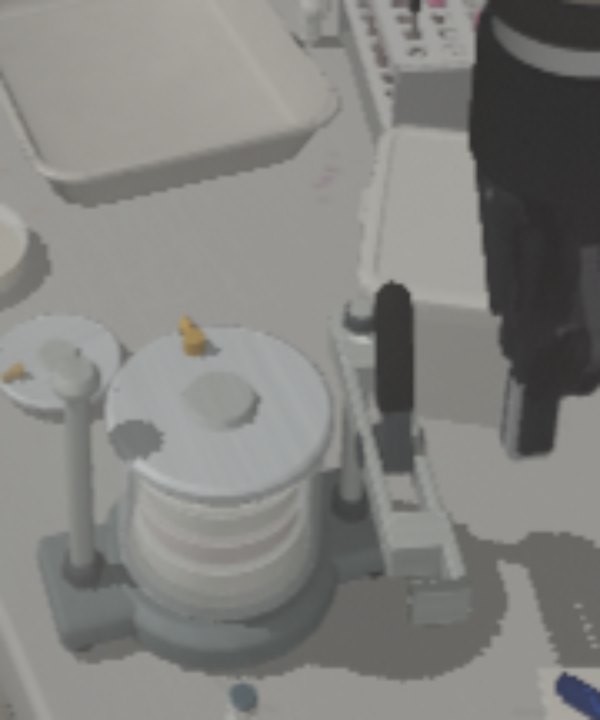

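Emit:
{"op": "jog_arm", "data": {"increments": "255 0 -0.9 0.15 0;255 0.3 0 0 0;255 0.3 0 0 0;255 0 0 0 0"}}

```text
time: 4.8
tcp_pos: [0.5571, -0.1186, 0.1352]
ee_rot: [0.125, 0.992, 0.001, -0.0]
force: [0.3, -0.0, 0.1]
gripper_width: 0.002
```

Run:
```python
from h import *
o=observe();print(o['tcp_pos'],o['force'])
R=toolaxes(); prev=o['tcp_pos'][:2]
for t in np.linspace(1.2,YAW,14):
    al=abs(t+.25); he=.011*abs(np.cos(np.pi/2-0)*0+np.sin(al))+.0145*abs(np.cos(al))
    f=(1.2-t)/1.35
    P=pt(t,.135-.014*f,-(.014+he)); d=(R.T@np.r_[P-prev,0])/.02; print(round(t,2),P.round(4),d.round(2)[:2]); prev=P
```

```text
[ 0.5571209  -0.11863556  0.13519731] [ 0.29513037 -0.00128747  0.05960245]
1.2 [ 0.5349 -0.1165] [ 1.1  -0.17]
1.1 [ 0.5227 -0.1129] [0.64 0.02]
0.99 [ 0.5108 -0.1082] [0.63 0.08]
0.89 [ 0.4994 -0.1023] [0.63 0.14]
0.79 [ 0.4885 -0.0953] [0.61 0.2 ]
0.68 [ 0.4783 -0.0872] [0.59 0.27]
0.58 [ 0.4689 -0.0781] [0.57 0.33]
0.48 [ 0.4604 -0.068 ] [0.54 0.38]
0.37 [ 0.453 -0.057] [0.5  0.44]
0.27 [ 0.4467 -0.0452] [0.45 0.49]
0.17 [ 0.4416 -0.0327] [0.4  0.54]
0.06 [ 0.438  -0.0197] [0.34 0.58]
-0.04 [ 0.4357 -0.0064] [0.27 0.62]
-0.14 [0.4349 0.0072] [0.21 0.65]
```

Emit:
{"op": "jog_arm", "data": {"increments": "255 0.55 -0.1 0 0;255 0.55 -0.1 0 0;255 0.65 0 0 0;255 0.65 0.1 0 0;255 0 0 0 0"}}

```text
time: 5.3
tcp_pos: [0.5084, -0.109, 0.1344]
ee_rot: [0.125, 0.992, 0.001, -0.001]
force: [0.1, 0.3, -0.4]
gripper_width: 0.0
```

Run:
```python
from h import *
o=observe();print(o['tcp_pos'],o['force'])
grab('wrist','wrist3')
```

```text
[ 0.50842644 -0.1090234   0.13444967] [ 0.06727848  0.26936892 -0.42659697]
```

View pics/wrist3.png

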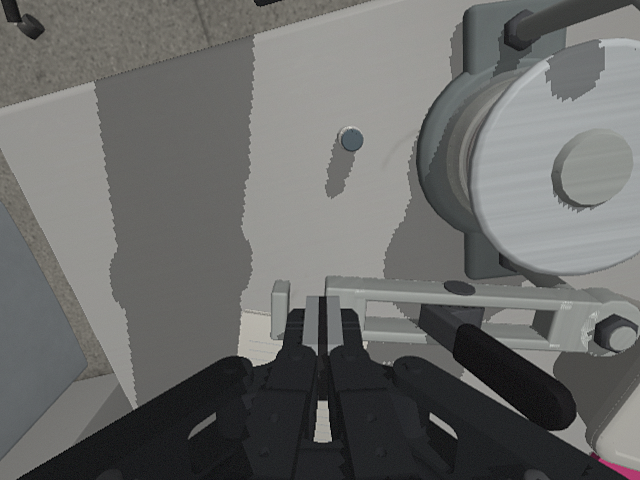

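Run:
```python
from h import *
c=ld('wrist3')
a=onz(c,617,333,.13)
l=onz(c,328,278,.121); m=onz(c,590,292,.121)
print(a,l,m,np.arctan2(*(m-l)[[1,0]]), np.linalg.norm((a-l)[:2]))
print(proj(c,[.5084,-.109,.11]))
```

```text
[0.55676414 0.01693924 0.13      ] [ 0.50152923 -0.10519892  0.121     ] [0.53856456 0.01131098 0.121     ] 1.2630242278131751 0.13404709893219563
[[323.55575628 282.93272732]]
```

Run:
```python
from h import *
s=grab('side','side3'); c=ld('wrist3')
cr=s['pixels'][230:340,350:440]; cv2.imwrite('pics/m3.png',cv2.resize(cr,None,fx=6,fy=6,interpolation=cv2.INTER_CUBIC))
o=observe();R=toolaxes()
for z in (0,.01,.025):
  for x in (-.011,.011):
    for y in (-.0145,.0145):
      p=o['tcp_pos']+R@[x,y,z]; print(x,y,z,((proj(s,p)-[350,230])*6).round(0),proj(c,p).round(0))
```

```text
-0.011 -0.0145 0 [[373. 509.]] [[291. 334.]]
-0.011 0.0145 0 [[338. 430.]] [[356. 334.]]
0.011 -0.0145 0 [[283. 519.]] [[289. 289.]]
0.011 0.0145 0 [[251. 440.]] [[358. 289.]]
-0.011 -0.0145 0.01 [[369. 540.]] [[292. 323.]]
-0.011 0.0145 0.01 [[335. 461.]] [[355. 323.]]
0.011 -0.0145 0.01 [[280. 551.]] [[291. 280.]]
0.011 0.0145 0.01 [[248. 471.]] [[356. 280.]]
-0.011 -0.0145 0.025 [[364. 586.]] [[295. 307.]]
-0.011 0.0145 0.025 [[330. 506.]] [[352. 307.]]
0.011 -0.0145 0.025 [[276. 597.]] [[294. 267.]]
0.011 0.0145 0.025 [[245. 517.]] [[353. 267.]]
```

View pics/m3.png

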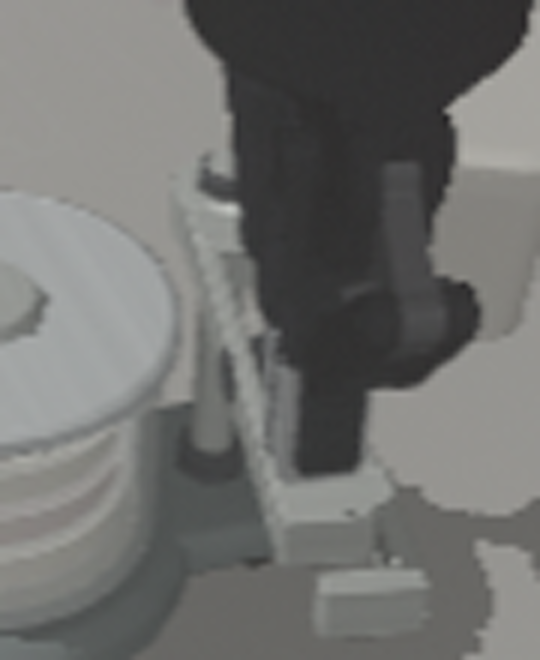

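Run:
```python
from h import *
s=ld('side2'); c=ld('wrist2')
from scipy.spatial.transform import Rotation as Rt
R=Rt.from_quat([.124,.992,.001,0]).as_matrix(); T=np.array([.5736,-.1035,.137])
for z in (-.01,0,.01,.025):
   for x in (-.011,.011):
     for y in (-.0145,0.,.0145):
       print(z,x,y,proj(s,T+R@[x,y,z]).round(1))
cr=s['pixels'][240:310,410:460]; cv2.imwrite('pics/m4.png',cv2.resize(cr,None,fx=8,fy=8,interpolation=cv2.INTER_CUBIC))
```

```text
-0.01 -0.011 -0.0145 [[447.9 294.1]]
-0.01 -0.011 0.0 [[444.4 287.9]]
-0.01 -0.011 0.0145 [[441.1 281.8]]
-0.01 0.011 -0.0145 [[433.4 295.7]]
-0.01 0.011 0.0 [[430.1 289.5]]
-0.01 0.011 0.0145 [[427.  283.4]]
0 -0.011 -0.0145 [[447.1 299.3]]
0 -0.011 0.0 [[443.6 293.1]]
0 -0.011 0.0145 [[440.3 287. ]]
0 0.011 -0.0145 [[432.7 301. ]]
0 0.011 0.0 [[429.5 294.7]]
0 0.011 0.0145 [[426.3 288.6]]
0.01 -0.011 -0.0145 [[446.3 304.5]]
0.01 -0.011 0.0 [[442.9 298.2]]
0.01 -0.011 0.0145 [[439.6 292.2]]
0.01 0.011 -0.0145 [[431.9 306.2]]
0.01 0.011 0.0 [[428.8 299.9]]
0.01 0.011 0.0145 [[425.7 293.7]]
0.025 -0.011 -0.0145 [[445.  312.2]]
0.025 -0.011 0.0 [[441.7 305.8]]
0.025 -0.011 0.0145 [[438.5 299.7]]
0.025 0.011 -0.0145 [[430.9 313.8]]
0.025 0.011 0.0 [[427.8 307.5]]
0.025 0.011 0.0145 [[424.7 301.3]]
```

View pics/m4.png

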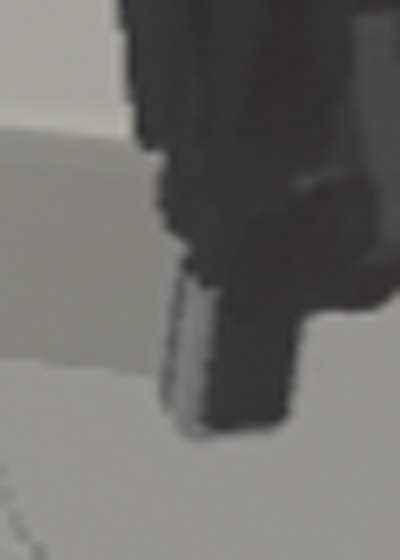

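Emit:
{"op": "jog_arm", "data": {"increments": "255 -1 0 0 0;255 -1 0 0 0;255 -0.8 0 0 0;255 0 0 0 0;255 0 0 0 0"}}

```text
time: 5.9
tcp_pos: [0.5648, -0.1242, 0.1344]
ee_rot: [0.125, 0.992, -0.0, -0.0]
force: [-0.8, -0.4, -0.3]
gripper_width: -0.004
```

Emit:
{"op": "jog_arm", "data": {"increments": "255 0 0 0.6 0;255 0 0 0.6 0;255 0 0 0 0;255 0 0 0 0"}}

```text
time: 6.3
tcp_pos: [0.5641, -0.1238, 0.11]
ee_rot: [0.125, 0.992, 0.0, -0.001]
force: [0.7, -0.2, -0.0]
gripper_width: 0.002
```

Run:
```python
from h import *
o=observe();print(o['tcp_pos'],o['ee_rot'],o['joints'])
s=grab('side','side4'); w=grab('wrist','wrist4')
cr=s['pixels'][210:330,340:480]; a=cv2.resize(cr,(400,343),interpolation=cv2.INTER_CUBIC); b=cv2.resize(w['pixels'],(400,300))
cv2.imwrite('pics/m5.png',np.vstack([cv2.resize(cr,(686,588),interpolation=cv2.INTER_CUBIC)]))
R=toolaxes()
for z in (-.01,0,.01,.025): print(z,[(proj(s,o['tcp_pos']+R@[x,-.008,z])[0]-[340,210])*4.9 for x in(-.011,.011)])
# start check
s0=ld('side0'); cv2.imwrite('pics/m6.png',cv2.resize(s0['pixels'][60:130,50:140],None,fx=6,fy=6,interpolation=cv2.INTER_CUBIC))
from scipy.spatial.transform import Rotation as Rt
R=Rt.from_quat([.125,.992,-.001,0]).as_matrix(); T=np.array([.1611,.629,.2247])
for z in (-.01,0,.01,.025): print(z,[(proj(s0,T+R@[0,y,z])[0]-[50,60])*6 for y in(-.05,.05)])
```

```text
[ 0.56410252 -0.12383616  0.10995038] [ 1.25086473e-01  9.92145522e-01  6.06354022e-05 -7.95923853e-04] [-0.32527703  0.4502704   0.60383983  1.84649765 -0.31057305  0.94153552
  1.73754058]
-0.01 [array([522.61583503, 516.59107357]), array([451.59270926, 525.00020207])]
0 [array([518.65009757, 541.58970121]), array([448.13630892, 550.02564995])]
0.01 [array([514.74218164, 566.22384207]), array([444.73048152, 574.68493346])]
0.025 [array([508.98598678, 602.5088896 ]), array([439.71416304, 611.00468932])]
-0.01 [array([260.68374607, 379.43015323]), array([317.42922399, 286.41786629])]
0 [array([267.99772145, 406.20025505]), array([323.97027978, 311.76106372])]
0.01 [array([275.23876357, 432.70341163]), array([330.450622  , 336.86902754])]
0.025 [array([285.96594553, 471.96629376]), array([340.05913369, 374.09702504])]
```

View pics/m5.png

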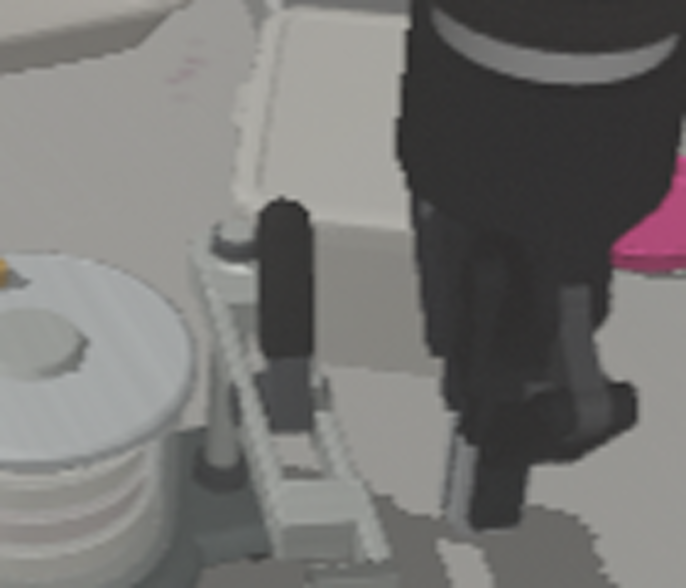

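View pics/m6.png

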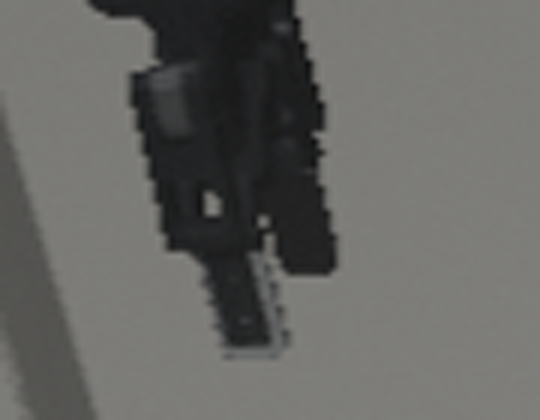

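Emit:
{"op": "jog_arm", "data": {"increments": "255 0.3 0.2 0.4 0;255 0.3 0 0 0;255 0 0 0 0"}}

```text
time: 6.7
tcp_pos: [0.5529, -0.1165, 0.1022]
ee_rot: [0.125, 0.992, 0.0, -0.001]
force: [-0.6, -0.8, -0.1]
gripper_width: 0.001
```

Run:
```python
from h import *
o=observe();print(o['tcp_pos'],o['force'])
v=o['tcp_pos'][:2]-NP; a=np.pi+1.275; d=np.array([np.cos(a),np.sin(a)]); q=np.array([d[1],-d[0]]); print('r',v@d,'s',v@q)
w=grab('wrist','wrist5'); s=grab('side','side5')
cv2.imwrite('pics/m7.png',cv2.resize(s['pixels'][210:330,340:480],(686,588),interpolation=cv2.INTER_CUBIC))
```

```text
[ 0.55287521 -0.11652467  0.10223266] [-0.55586738 -0.82396078 -0.07039461]
r 0.13142426204228136 s -0.03364687789451004
```

View pics/wrist5.png

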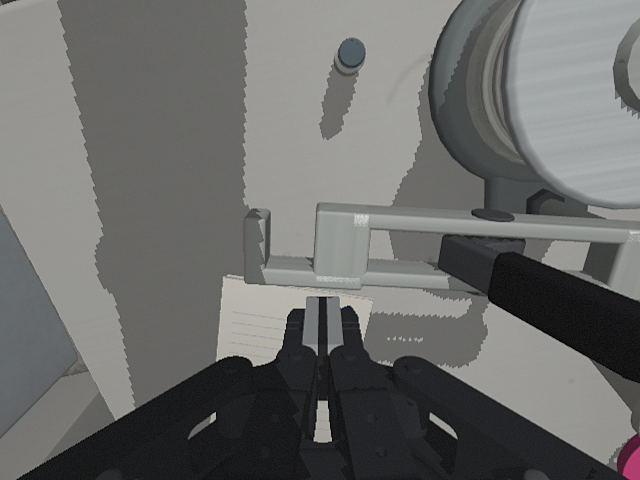

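View pics/m7.png

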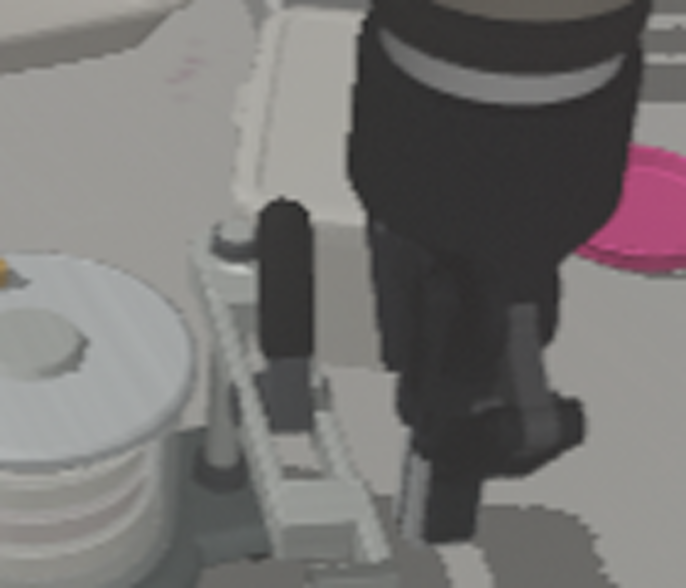

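Emit:
{"op": "jog_arm", "data": {"increments": "255 0.1 -0.4 0 0;255 0.5 -0.1 0 0;255 0.6 0 0 0;255 0.6 0 0 0;255 0 0 0 0"}}

```text
time: 7.3
tcp_pos: [0.5144, -0.1171, 0.1024]
ee_rot: [0.125, 0.992, 0.001, -0.001]
force: [-0.0, -0.2, -0.0]
gripper_width: 0.005
```

Run:
```python
from h import *
o=observe();print(o['tcp_pos'],o['force'])
w=grab('wrist','wrist6')
R=toolaxes(); prev=o['tcp_pos'][:2]
for t in np.arange(1.0,YAW-.01,-.1):
    al=abs(t+.25); he=.011*abs(np.sin(al))+.008*abs(np.cos(al))
    f=(1.0-t)/1.15
    P=pt(t,.136-.014*f,-(.014+he)); d=(R.T@np.r_[P-prev,0])/.02; print(round(t,2),P.round(4),d.round(2)[:2]); prev=P
```

```text
[ 0.51440069 -0.11709826  0.10239919] [-0.04988265 -0.19247517 -0.03809991]
1.0 [ 0.5082 -0.11  ] [0.39 0.27]
0.9 [ 0.4966 -0.1036] [0.64 0.17]
0.8 [ 0.4857 -0.096 ] [0.62 0.23]
0.7 [ 0.4756 -0.0874] [0.6  0.29]
0.6 [ 0.4663 -0.0778] [0.57 0.35]
0.5 [ 0.4581 -0.0673] [0.53 0.41]
0.4 [ 0.451 -0.056] [0.48 0.46]
0.3 [ 0.4451 -0.0441] [0.43 0.51]
0.2 [ 0.4404 -0.0316] [0.38 0.55]
0.1 [ 0.4371 -0.0186] [0.32 0.58]
0.0 [ 0.4352 -0.0055] [0.26 0.61]
-0.1 [0.4347 0.0078] [0.19 0.64]
```

View pics/wrist6.png

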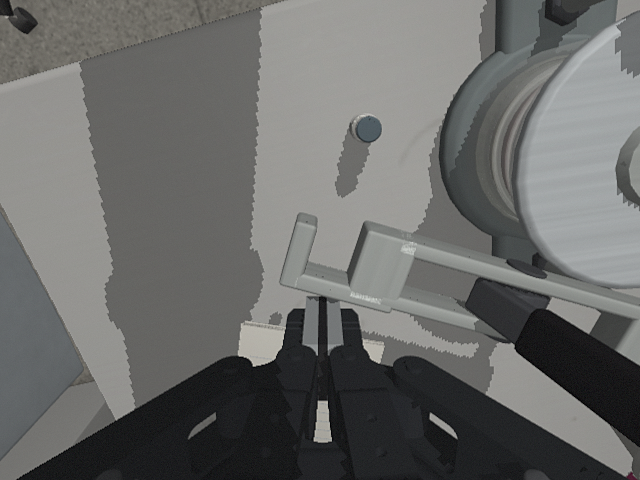

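Strap now turns (hook arm at (305,250)), pushed by the fingertips. Continuing.

Emit:
{"op": "jog_arm", "data": {"increments": "255 0.4 0.25 0 0;255 0.65 0.15 0 0;255 0.6 0.25 0 0;255 0.6 0.3 0 0;255 0.55 0.35 0 0"}}

```text
time: 7.85
tcp_pos: [0.4677, -0.0781, 0.1026]
ee_rot: [0.125, 0.992, 0.0, -0.0]
force: [0.2, -0.2, -0.8]
gripper_width: 0.001
```

Run:
```python
from h import *
o=observe();print(o['tcp_pos'],o['force'])
w=grab('wrist','wrist7')
```

```text
[ 0.46774541 -0.07806247  0.10256846] [ 0.18645451 -0.17870984 -0.80315169]
```

View pics/wrist7.png

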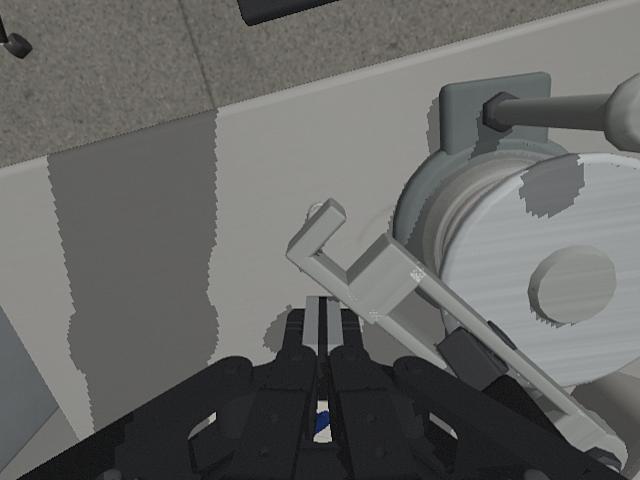

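Emit:
{"op": "jog_arm", "data": {"increments": "255 0.55 0.4 0 0;255 0.5 0.45 0 0;255 0 0 0 0"}}

```text
time: 8.2
tcp_pos: [0.4519, -0.0552, 0.1025]
ee_rot: [0.124, 0.992, 0.001, -0.001]
force: [-0.1, 0.9, 1.0]
gripper_width: -0.0
```

Run:
```python
from h import *
o=observe();print(o['tcp_pos'],o['force'])
s=grab('side','side8');cv2.imwrite('pics/m8.png',cv2.resize(s['pixels'][210:370,280:440],(640,640)[::-1],interpolation=cv2.INTER_CUBIC)[:600])
```

```text
[ 0.45194316 -0.05517695  0.10248898] [-0.1126573   0.86996914  1.03058335]
```

View pics/m8.png

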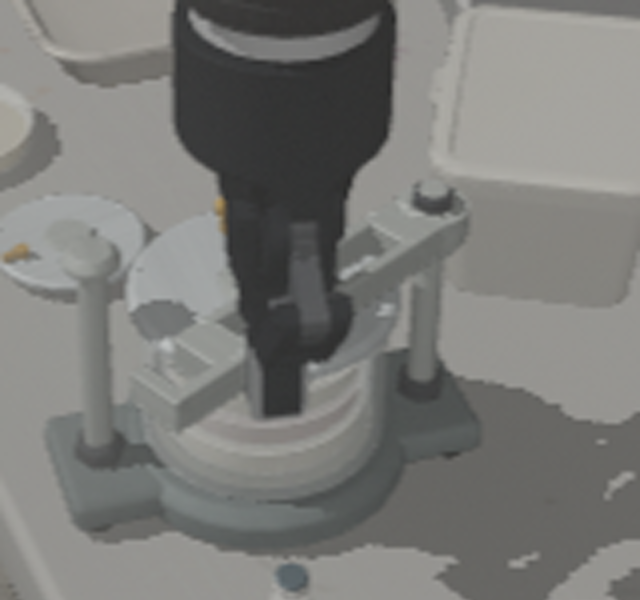

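Run:
```python
from h import *
s=ld('side8');o=observe();R=toolaxes()
for z in (-.015,-.01,-.005,0,.005,.01): print(z,[((proj(s,o['tcp_pos']+R@[x,-.008,z])[0]-[280,210])*4).round(0) for x in(-.009,.009)])
```

```text
-0.015 [array([305., 397.]), array([258., 402.])]
-0.01 [array([305., 407.]), array([258., 413.])]
-0.005 [array([305., 417.]), array([258., 423.])]
0 [array([304., 427.]), array([257., 433.])]
0.005 [array([304., 437.]), array([257., 442.])]
0.01 [array([304., 447.]), array([257., 452.])]
```

Emit:
{"op": "jog_arm", "data": {"increments": "255 0.45 0.5 0 0;255 0.4 0.55 0 0;255 0.3 0.6 0 0;255 0 0 0 0"}}

```text
time: 8.65
tcp_pos: [0.439, -0.0184, 0.1027]
ee_rot: [0.124, 0.992, 0.0, -0.0]
force: [0.0, 0.1, -0.3]
gripper_width: 0.001
```

Run:
```python
from h import *
o=observe();print(o['tcp_pos'],o['force'])
w=grab('wrist','wrist9');s=grab('side','side9')
cv2.imwrite('pics/m9.png',cv2.resize(s['pixels'][210:360,280:430],(600,600),interpolation=cv2.INTER_CUBIC))
print(need([.4347,.0078,.1025]))
```

```text
[ 0.43903849 -0.0184024   0.10267214] [ 0.02732419  0.14667634 -0.34231264]
[0.57249121 1.28612034 0.01396192]
```

View pics/wrist9.png

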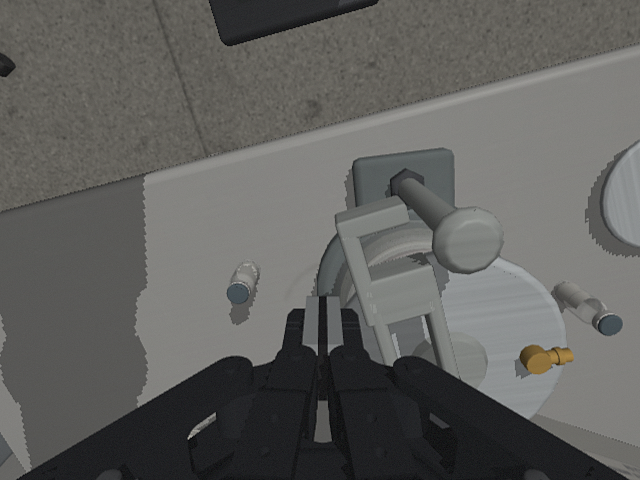

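View pics/m9.png

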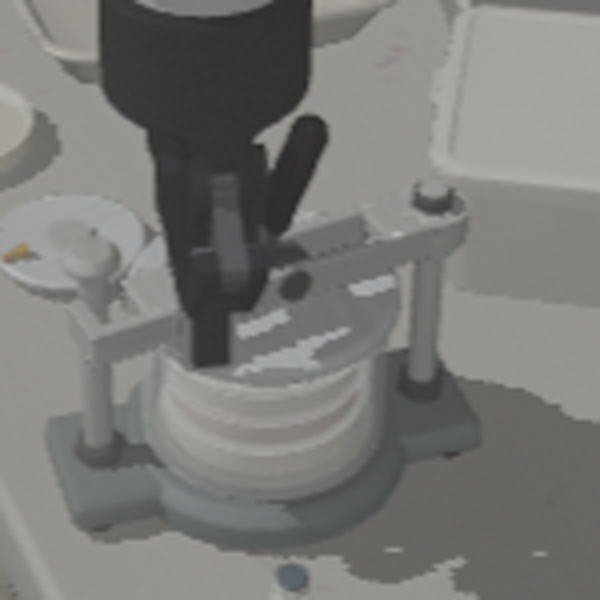

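Emit:
{"op": "jog_arm", "data": {"increments": "255 0.3 0.6 0 0;255 0.2 0.5 0 0;255 0 0.2 0 0;255 0 0.1 0 0;255 0 0 0 0"}}

```text
time: 9.25
tcp_pos: [0.4352, 0.0076, 0.1025]
ee_rot: [0.125, 0.992, -0.002, -0.001]
force: [-1.9, -5.2, 2.8]
gripper_width: 0.002
```

Run:
```python
from h import *
o=observe();print(o['tcp_pos'],o['force'])
w=grab('wrist','wrist10');s=grab('side','side10')
cv2.imwrite('pics/m10.png',cv2.resize(s['pixels'][210:360,280:430],(600,600),interpolation=cv2.INTER_CUBIC))
```

```text
[0.43521296 0.00759924 0.10250045] [-1.91526339 -5.21315814  2.80497745]
```

View pics/wrist10.png

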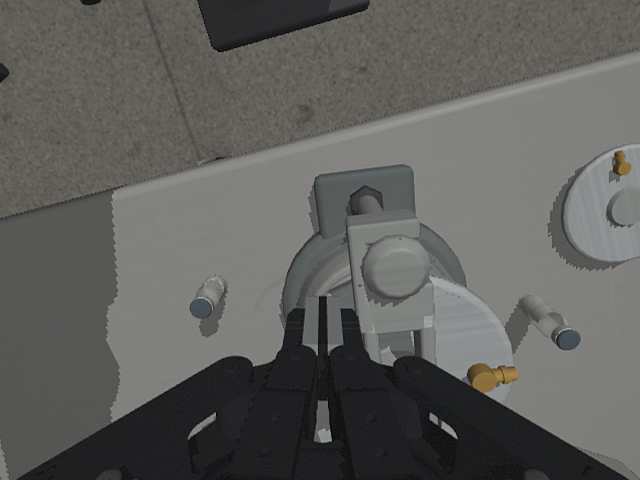

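Emit:
{"op": "jog_arm", "data": {"increments": "255 0 0.2 0 0;255 0 0.1 0 0;255 0 0 0 0;255 0 0 0 0"}}

```text
time: 9.75
tcp_pos: [0.4352, 0.0082, 0.1024]
ee_rot: [0.127, 0.992, -0.005, -0.002]
force: [-5.2, -16.1, 8.1]
gripper_width: -0.003
```

Emit:
{"op": "jog_arm", "data": {"increments": "255 0 -0.6 0 0;255 0 -0.6 0 0;255 0 -0.3 -0.5 0;255 0 0 -1 0;255 0 0 -1 0"}}

```text
time: 10.25
tcp_pos: [0.4302, -0.0132, 0.1537]
ee_rot: [0.125, 0.992, 0.0, -0.0]
force: [-0.3, 0.6, 0.1]
gripper_width: 0.0
```

Emit:
{"op": "jog_arm", "data": {"increments": "255 0 0 -1 0;255 0 0 -1 0;255 0 0 -0.5 0;255 0 0 0 0"}}

```text
time: 10.65
tcp_pos: [0.4314, -0.0128, 0.2042]
ee_rot: [0.125, 0.992, 0.001, 0.002]
force: [-0.4, -0.1, 0.4]
gripper_width: -0.002
```

Run:
```python
from h import *
o=observe();print(o['tcp_pos'],o['force'])
w=grab('wrist','wrist11');s=grab('side','side11')
cv2.imwrite('pics/m11.png',cv2.resize(s['pixels'][210:360,280:430],(600,600),interpolation=cv2.INTER_CUBIC))
```

```text
[ 0.43143605 -0.0127538   0.20424945] [-0.40241029 -0.13026853  0.36706873]
```

View pics/wrist11.png

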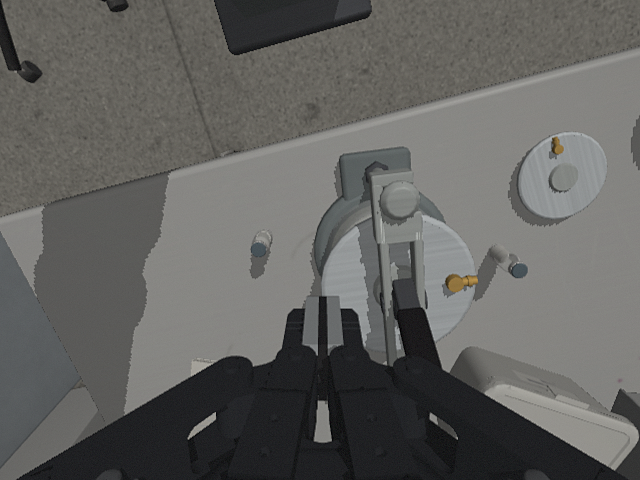

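View pics/m11.png

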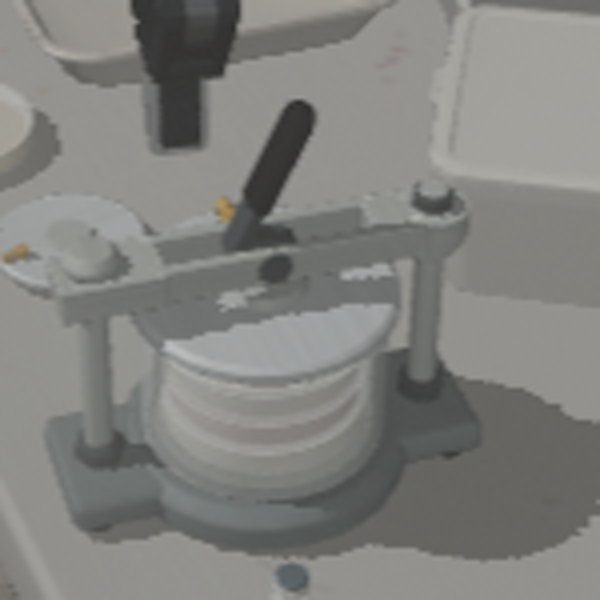

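Run:
```python
from h import *
P=pt(YAW,.105,0); print(P,need([*P,.175]))
w=ld('wrist11')
a=onz(w,399,200,.129);print(a, 'head; expected pillar',pt(YAW,.148,0))
b=onz(w,400,244,.121);print(b)
print(onz(w,455,284,.1))
```

```text
[0.45510188 0.03417171] [-0.63692703  2.59376678  1.36864396]
[0.41349544 0.03831655 0.129     ] head; expected pillar [0.41255313 0.04038488]
[0.44409889 0.0347969  0.121     ]
[0.49245359 0.07031354 0.1       ]
```

Emit:
{"op": "jog_arm", "data": {"increments": "255 -0.3 0.9 0 -1;255 -0.4 0.9 0 -0.2;255 -0.4 0 0 0;255 0 0 0 0"}}

```text
time: 11.15
tcp_pos: [0.46, 0.0181, 0.2021]
ee_rot: [0.073, 0.997, -0.001, -0.0]
force: [-0.2, 0.8, -0.9]
gripper_width: -0.0
```

Run:
```python
from h import *
o=observe();print(o['tcp_pos'],o['ee_rot'])
v=o['tcp_pos'][:2]-NP; a=np.pi+YAW; d=np.array([np.cos(a),np.sin(a)]); q=np.array([d[1],-d[0]]); print('r',v@d,'s',v@q)
w=grab('wrist','wrist12');s=grab('side','side12');t=grab('top','top12')
cv2.imwrite('pics/m12.png',cv2.resize(s['pixels'][180:330,280:430],(600,600),interpolation=cv2.INTER_CUBIC))
print('head',onz(w,320,100,.129))
```

```text
[0.46001362 0.01807148 0.20214363] [ 7.30585347e-02  9.97327148e-01 -9.76035701e-04 -2.40995487e-04]
r 0.09781344129596706 s -0.015221557220591729
head [0.37450415 0.02841494 0.129     ]
```

View pics/wrist12.png

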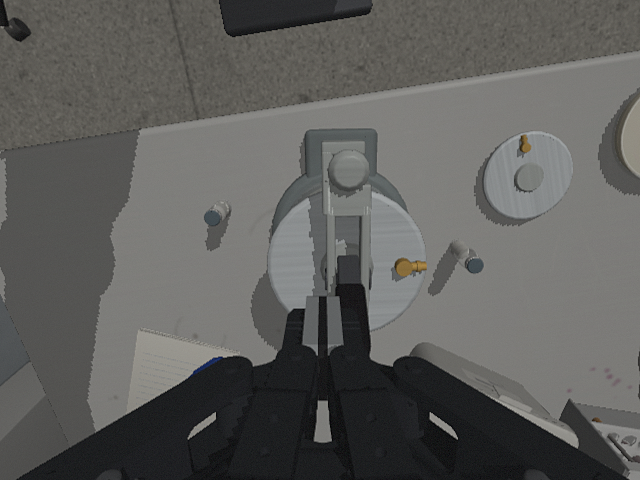

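View pics/m12.png

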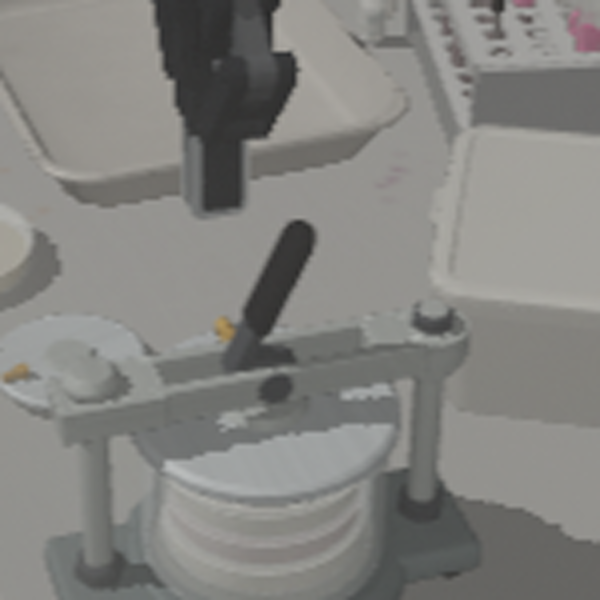

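Emit:
{"op": "jog_arm", "data": {"increments": "255 0.4 0.75 0 0;255 0 0 0.9 0;255 0 0 0.9 0;255 0 0 0.1 0;255 0 0 0 0"}}

```text
time: 11.8
tcp_pos: [0.453, 0.0336, 0.1646]
ee_rot: [0.073, 0.997, -0.0, -0.0]
force: [0.2, 0.2, 0.4]
gripper_width: 0.002
```

```bash
cat >> h.py <<'E'
def rs():
    o=observe(); v=o['tcp_pos'][:2]-NP; a=np.pi+YAW; d=np.array([np.cos(a),np.sin(a)]); q=np.array([d[1],-d[0]]); print('r',v@d,'s',v@q,'z',o['tcp_pos'][2],'F',o['force'].round(1),'t',o['time'])
E
python3 - <<'E'
from h import *
rs()
w=grab('wrist','wrist13');s=grab('side','side13')
cv2.imwrite('pics/m13.png',cv2.resize(s['pixels'][200:350,280:430],(600,600),interpolation=cv2.INTER_CUBIC))
print(onz(w,345,285,.16))
E
```

```text
r 0.1069629846600332 s -0.0008966119577476178 z 0.1646169914286629 F [0.2 0.2 0.4] t 11.8
[0.44612411 0.04387996 0.16      ]
```

View pics/wrist13.png

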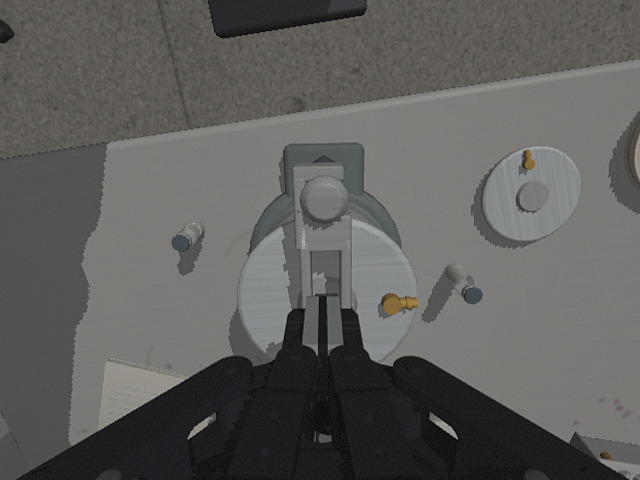

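View pics/m13.png

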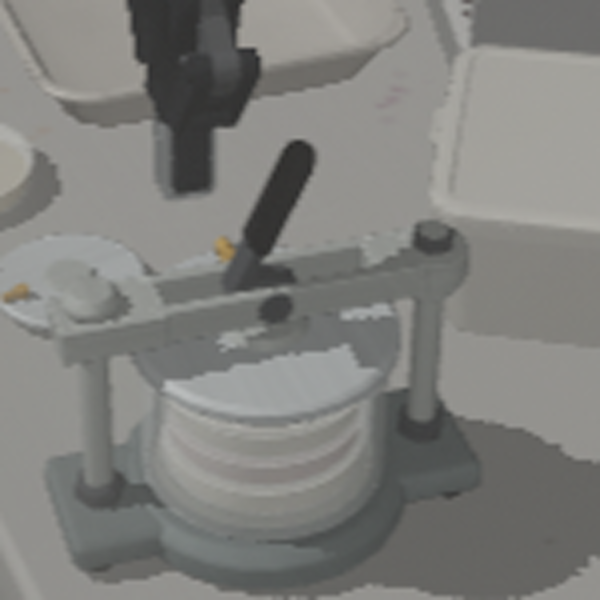

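Emit:
{"op": "jog_arm", "data": {"increments": "255 -0.7 0 0 0;255 -0.7 0 0 0;255 -0.5 0 0.13 0;255 -0.5 0 0.15 0;255 0 0 0 0"}}

```text
time: 12.4
tcp_pos: [0.5021, 0.0269, 0.1587]
ee_rot: [0.073, 0.997, -0.0, 0.0]
force: [-0.3, 0.5, 0.3]
gripper_width: 0.002
```

Run:
```python
from h import *
rs()
s=grab('side','side14')
cv2.imwrite('pics/m14.png',cv2.resize(s['pixels'][200:350,280:430],(600,600),interpolation=cv2.INTER_CUBIC))
```

```text
r 0.05747393998482211 s -0.0004376612284943703 z 0.15872827250421437 F [-0.3  0.5  0.3] t 12.4
```

View pics/m14.png

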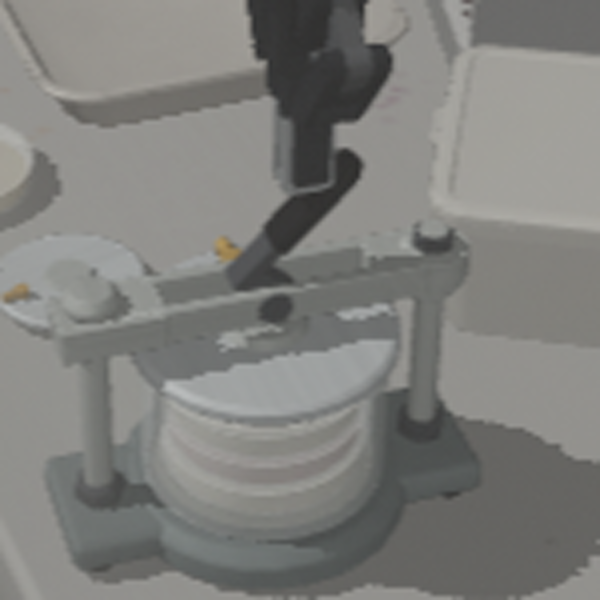

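The lever is turning (~45°), with the fingertip (300,185) on its upper face.

Emit:
{"op": "jog_arm", "data": {"increments": "255 -0.35 0 0.2 0;255 -0.3 0 0.22 0;255 -0.25 0 0.28 0;255 -0.2 0 0.3 0;255 0 0 0 0"}}

```text
time: 12.95
tcp_pos: [0.5241, 0.0238, 0.1401]
ee_rot: [0.073, 0.997, 0.0, 0.001]
force: [-0.4, -0.1, 7.0]
gripper_width: -0.0
```

Run:
```python
from h import *
rs()
s=grab('side','side15')
cv2.imwrite('pics/m15.png',cv2.resize(s['pixels'][200:350,280:430],(600,600),interpolation=cv2.INTER_CUBIC))
```

```text
r 0.03528223130568167 s -0.0002625317936467066 z 0.14006337659341786 F [-0.4 -0.1  7. ] t 12.95
```

View pics/m15.png

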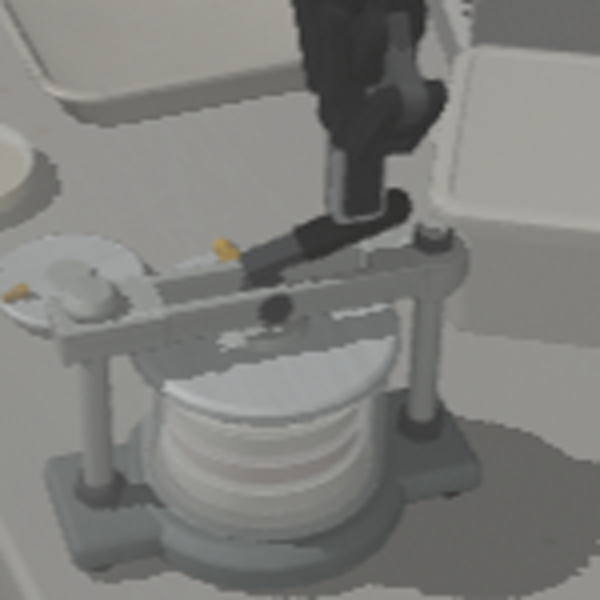

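Emit:
{"op": "jog_arm", "data": {"increments": "255 -0.12 0 0.25 0;255 -0.1 0 0.25 0;255 -0.05 0 0.25 0;255 0 0 0.2 0;255 0 0 0 0"}}

```text
time: 13.5
tcp_pos: [0.5309, 0.023, 0.1261]
ee_rot: [0.073, 0.997, 0.002, 0.002]
force: [-11.0, -0.1, 41.1]
gripper_width: -0.0
```

Run:
```python
from h import *
rs()
s=grab('side','side16')
cv2.imwrite('pics/m16.png',cv2.resize(s['pixels'][200:350,280:430],(600,600),interpolation=cv2.INTER_CUBIC))
```

```text
r 0.028371716281465523 s -7.846446804810753e-05 z 0.12614373288769568 F [-11.   -0.1  41.1] t 13.5
```

View pics/m16.png

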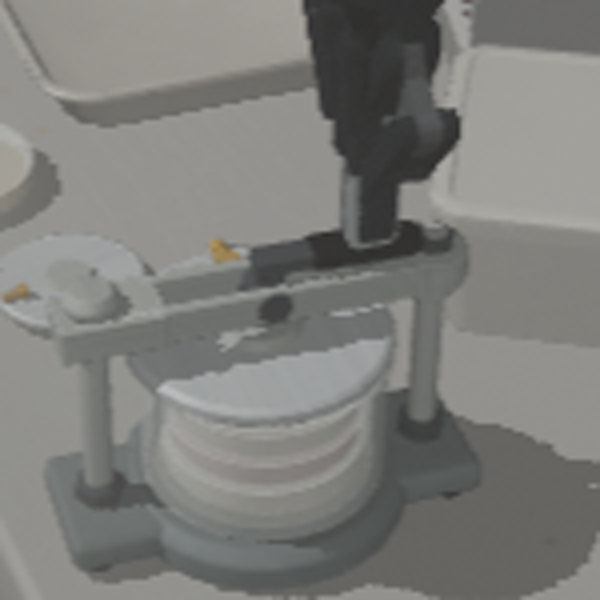

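Emit:
{"op": "jog_arm", "data": {"increments": "255 0 0 -0.4 0;255 0 0 -0.8 0;255 0 0 -1 0;255 0 0 -1 0;255 0 0 -1 0"}}

```text
time: 14.05
tcp_pos: [0.5279, 0.0231, 0.2045]
ee_rot: [0.073, 0.997, 0.0, -0.0]
force: [0.8, -0.3, -0.3]
gripper_width: 0.0
```

Emit:
{"op": "jog_arm", "data": {"increments": "255 0 0 -1 0;255 -1 -1 0 0;255 -1 -1 0 0;255 -1 -1 0 0;255 0 0 0 0"}}

```text
time: 14.55
tcp_pos: [0.5799, -0.0492, 0.224]
ee_rot: [0.076, 0.997, -0.002, 0.001]
force: [-1.1, -0.3, 0.2]
gripper_width: -0.004
```

Run:
```python
from h import *
rs()
s=grab('side','side17');w=grab('wrist','wrist17');t=grab('top','top17')
cv2.imwrite('pics/m17.png',np.hstack([cv2.resize(s['pixels'][230:340,280:390],(400,400),interpolation=cv2.INTER_CUBIC),cv2.resize(w['pixels'],(400,300))[:, :].copy().__class__((400,400,3),np.uint8) if 0 else cv2.resize(t['pixels'][200:310,300:410],(400,400),interpolation=cv2.INTER_CUBIC)]))
```

```text
r -0.030566699634307085 s -0.0645002397761685 z 0.22396652835884262 F [-1.1 -0.3  0.2] t 14.55
```

View pics/m17.png

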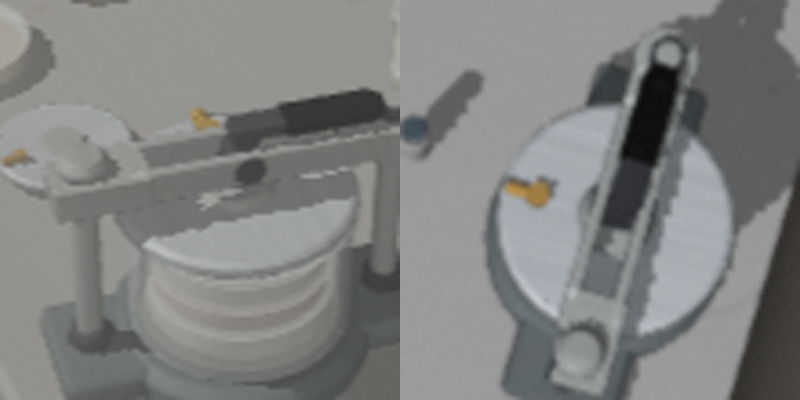

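View pics/wrist17.png

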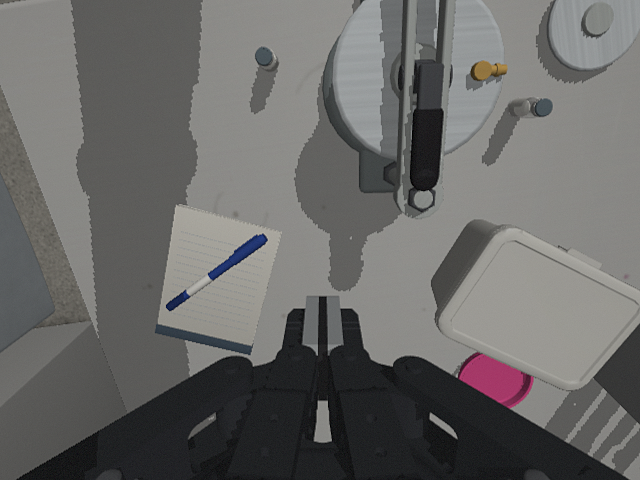

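Run:
```python
from h import *
s=ld('side17');im=cv2.resize(s['pixels'][240:300,320:410],None,fx=8,fy=8,interpolation=cv2.INTER_CUBIC)
def pts(tilt,z0=18):
    out=[]
    for l in (31,69):
        r=.074-(l*np.cos(tilt)-z0*np.sin(tilt))/1000; z=.114+(l*np.sin(tilt)+z0*np.cos(tilt))/1000
        out.append(np.r_[pt(YAW,r,-.009),z])
    return out
for tilt,col in((0,(0,255,0)),(.07,(0,0,255))):
    p=(proj(s,pts(tilt))-[320,240])*8; cv2.line(im,*[tuple(int(x) for x in q) for q in p],col,1)
p=(proj(s,[np.r_[pt(YAW,r,-.014),.121] for r in (0.01,.16)])-[320,240])*8; cv2.line(im,*[tuple(int(x) for x in q) for q in p],(255,0,0),1)
cv2.imwrite('pics/m18.png',im)
w=ld('wrist17'); 
for n,(u,v,z) in dict(vs=(265,56,.039),vt=(542,107,.049)).items(): print(n,onz(w,u,v,z))
def lid(f):
    c=ld(f);g=cv2.cvtColor(c['pixels'],cv2.COLOR_BGR2GRAY)[200:320,310:410]; m=(g>135).astype(np.uint8)
    k=max(cv2.findContours(m,0,2)[0],key=cv2.contourArea); h=cv2.convexHull(k); e=cv2.fitEllipse(h); p=onz(c,e[0][0]+310,e[0][1]+200,.095); print(f,e,p)
lid('top0');lid('top17')
```

```text
vs [ 0.45183535 -0.07474004  0.039     ]
vt [0.52205774 0.13712696 0.049     ]
top0 ((37.57749557495117, 70.41926574707031), (121.568603515625, 158.98492431640625), 141.16062927246094) [0.46114718 0.04770159 0.095     ]
top17 ((37.93553924560547, 58.799468994140625), (116.04578399658203, 157.3102264404297), 1.3148072957992554) [0.48178451 0.05038816 0.095     ]
```

View pics/m18.png

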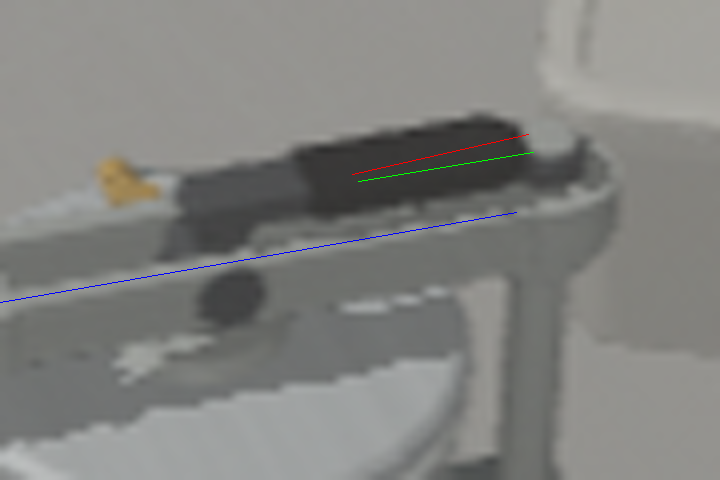

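```bash
python3 -c "
from h import *
rs(); print(job_done())"
```

```text
r -0.02814836015908338 s -0.05981571119546629 z 0.22350305442440277 F [-0.1  0.5  0.1] t 14.7
the job is handed in; nothing more can be done
None
```

The jar is clamped and handed in at 14.7 s. I pushed the strap shut with the closed fingertips until it met its stop, then pushed the lever down flat from above, and backed the arm clear. No verdict was reported.

**What the last checks showed**
- **Strap:** the last push met 16 N with under 1 mm of give. The pictures show the hook round the front pillar.
- **Lever:** it stopped firm at about 41 N on the tool. After release, its handle looked parallel to the strap within about 0.02 rad. I had no direct reading of the cam force on the lid.
- **Vials:** both were within about 2 mm of where I measured them before contact.
- **Spare dish:** I did not measure it again, but the arm only passed high above that side of the bench.

**What failed or disagreed**
- **Fingertip length:** the cameras put the shut fingertips about 7 mm below the reported tool height, not 25 mm below the tool point as stated. Because of this my first sweep passed over the strap without touching it. I corrected for it and repeated the sweep.
- **Lid position:** my automatic fit of the lid's outline in the top view failed. By eye the lid may have moved about 3 mm towards the robot. The plug's fit in the mouth allows at most 3.5 mm, which is inside the 6 mm limit.

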